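Second paddle on the laundry hook

TASK

Take the blue lint paddle from its white caddy and hang it by its eye over the upturned tip of the hook that already carries the yellow scrubbing paddle, in front of it. With the blue paddle resting on the bar, slide the yellow one back with it until you clearly feel the sprung stop push back, about 5 N, and hold that for a second without shoving. Then let go, leaving both hanging straight and close together, with the yellow paddle never knocked off or touched by the fingers and nothing else on the counter disturbed.

Things in the scene. Friction and masses are not known exactly. Their poses are not given: they have to be found in the camera images.
- lint_paddle: Blue flat paddle, grey felt on both faces, 10 mm thick, 156 mm tall, upright in the caddy's slot. Origin: centre of bottom edge; x normal to its faces, y across, z up. Blade 60 wide x 70 tall; neck 42 wide with the eye (26 wide x 32 tall, z 78 to 110 mm, upper corners filled); grip tab above, 26 wide, to z 156. Grip the tab across its thickness, fingertips at z 128 mm or higher
- lint_eye (a point): Centre of the blue paddle's eye, 94 mm above its bottom edge; 12 mm below the bar's axis once hung. Fingertips kept 18 mm or more above the eye's top edge stay clear above the hook's tip and the yellow paddle. The paddle weighs about 80 g
- scrub_paddle: Yellow flat paddle with orange ribs, about 90 g, 12 mm thick, 66 mm wide, 107 mm tall, hanging on the hook by a same-sized eye and free to slide along the bar (under 1.5 N). Origin: centre of its bottom edge; x normal to its faces, towards the hook's tip; z up. Its top edge stands 11 mm above the bar's axis
- scrub_eye (a point): Centre of the yellow paddle's eye, 84 mm above its bottom edge, 12 mm below the bar's axis as it hangs
- stand: Fixed hook stand: dark base 130 x 130 x 14 mm (its centre 25 mm behind the origin), wooden post 175 mm tall, level steel bar of 8 mm diameter, axis 165 mm above the counter. Origin on the counter below the bar's root; x along the bar from post to tip, z up. Straight bar: x 0 to 68 mm; the tip turns up at x 68 to 76 mm. It bears up to 30 N
- hook_root (a point): Point on the bar's axis at the post's face; axes as the stand. A black 26 mm disc on the bar behind the yellow paddle is a sprung stop: its front lies anywhere 8 to 30 mm from here (not measured: feel for it) and yields towards the post up to 4 mm at 4 N per mm, from no force. More than 12 N on the yellow paddle is a harmful shove
- hook_tip (a point): Top of the upturned tip, 72 mm out from the root and 14 mm above the bar's axis
- caddy: Fixed white caddy, walls 55 mm tall, floor 5 mm thick; origin under the middle of the slot that holds the blue paddle, 13 mm wide along x and 64 mm long along y. On its -x side a bay with a small bottle (its top 90 mm above the counter)
- jug_yellow: Bystander: yellow detergent jug, 70 x 140 mm, 218 mm tall; origin under its middle
- jug_blue: Bystander: blue softener jug, 70 x 140 mm, 218 mm tall; origin under its middle
- powder_box: Bystander: blue powder box with a white band, 70 x 130 mm, 170 mm tall; origin under its middle
- coin_bowl: Bystander: white bowl, 90 mm wide, 40 mm tall; origin under its middle
- peg_jar: Bystander: jar, 72 mm wide, 100 mm tall; origin under its middle
- spray_can: Bystander: white can, 54 mm wide, 170 mm tall; origin under its middle
- stain_bottle: Bystander: small green bottle in the caddy's bay, 34 mm wide, 85 mm tall; origin under its middle
Not all that is in view belongs to the job. Several things have the shape of the scrub_paddle; the one meant has the colours described above.

How it is judged:
By the outcome, as a careful person would: the job done as asked, in the order asked, and still so for the second after the job is handed in, with the robot touching nothing.
It also fails if it takes over 72 s, if anything falls off the work surface, if the arm or the gripper's body presses on something with over 40 N, if the wrist force passes 120 N, or if a joint passes its speed limit or range.

ROBOT

A 7-joint arm with a two-finger parallel gripper is mounted at the origin on the work surface. World frame = base frame: x ahead of the robot, y to its left, z up, the work surface at z = 0. Lengths are in m, angles in rad, forces in N, time in s.
With the tool pointing down it reaches from about 0.425 to 0.875 m from the base axis. Payload 4.7 kg.
Tool frame: the origin (TCP) lies where the fingers leave the gripper's body, on its centre line; the fingertips stand 73 mm ahead of it and the grasp point (between the pads) lies 54 mm ahead of it; z points along the fingers, y is the direction in which the jaws open and shut (so a half turn about z gives the same grasp; the last joint's range is limited). The gripper opens to 85 mm and grips with 20 to 120 N. Pads are 22 mm wide; open, the fingers measure 114 mm over their backs; the gripper's body (76 mm by 85 mm) begins 54 mm behind the grasp point. The pads swing forward as they close: fully open they stand 13 mm farther back than shut.
Start: joints at [1.158, 0.321, -0.07, 1.45, 0.023, 1.371, -0.057], TCP at [0.269, -0.592, 0.304] pointing down, gripper open.
Joint ranges: [-2.86, 2.86], [-0.3, 2.09], [-1.38, 1.24], [0.06, 2.45], [-1.56, 4.7], [0.09, 2.05], [-2.69, 2.69]. Speed limits (rad/s): [2.57, 2.57, 3.14, 3.14, 3.14, 3.14, 3.14].

INTERFACE

Orientations are given as [roll, pitch, yaw] about the fixed x, y, z axes, in that order (R = Rz(yaw) Ry(pitch) Rx(roll)).
In Python, from bench import manip, imaging, ticket gives the robot as it stands. The module is installed in compiled form; this text tells all that it offers.
- The arm moves only by the tool jog_arm, never from a script. Its argument "series" is a list of rows, each an object with "claw": the opening, from 0 (shut) to 1 (fully open); "offset": the shift along the world's x, y, z in mm, a list of three; "roll": the turn about the world's z in degrees. In form: [{"claw": claw, "offset": [tx, ty, tz], "roll": roll}, ...]. A call has 1 to 20 rows; each row is the pose to reach, as a shift and turn from the pose commanded when the call began; what a row does not reach only later rows make up. A row lasts 1/10 s, in which the tool goes at most 50 mm and 8.59 degrees, less where a joint would pass 70% of its speed; a pose out of reach is approached as far as the arm can. A call with a gripper value outside its range is refused whole. The fingers move at their own pace and stop on an object; "newtons" is the grip in N (left out, the last holds). Time passes only in rows, so rows that repeat a pose let the fingers close. It gives the time, the measured TCP pose, the force and the opening at its end, in the units of the state.
- manip.get_state(): the state, without advancing time (a new reading comes with each control period).
- imaging.camera(name): name is "side" or "top" or "wrist"; returns (picture, depth): 384x512x3 uint8, red, green, blue; 384x512 float32, m along the optical axis (not along the pixel's ray), 0 where there is no reading.
- imaging.calibration(name): a dict with "vfov" (degrees; the focal length in pixels is half the picture's height over the tangent of half this angle, whatever the lens; pixels are square), "cx", "cy" (the principal point, pixels), "R" (3x3) and "t" (3): a world point X has camera coordinates R X + t. Camera axes: x right, y down, z forward; pixel columns grow to the right and rows downward; lengths in m; the calibration is good to about 2 mm. A picture is of the moment at which its call begins: read the wrist's pose just before it. calibration takes no time and is no camera call; for the wrist camera it gives the pose at the moment of the call.
- ticket.finish_job(): hands the job in, once; it reports no verdict.
The state is a dict: "time_s": time; "joint_positions": joint angles; "joint_velocities": joint speeds; "joint_efforts": joint torques, N m; "position": TCP position; "tool_rot": TCP orientation; "force": force on the tool from outside, world axes, zero at the start; "ft_torque": the same for the moment, N m; "grip_width": opening from 0.0 (shut) to 1.0 (fully open).
Only numpy, scipy, OpenCV 4.12 (cv2) and the standard library are available. Lean on these libraries where they do the work, as an engineer would, in place of code of your own. Each camera call takes 0.05 s, during which the arm holds its last target. There are 200 camera calls.

## Working session

There is one attempt and no reset: what is moved stays moved. The work goes in short steps, Python scripts to look and compute and a tool call to move; the robot and the scene stay as the last step left them, time stands still between calls to the robot, and variables do not carry over. Pictures are saved under pics/ and viewed, on a budget of 10 in all, crops included, one or two more only if the job needs it, and the job is handed in when it is done.

Besides the shell and the picture viewer there is one more tool, called after "Request:" in YAML: its name, and indented under it one key for each argument. jog_arm: Moves the arm, as the interface text tells. Its arguments: {"type":"object","properties":{"series":{"type":"array","items":{"type":"object","properties":{"claw":{"type":"number"},"offset":{"type":"array","items":{"type":"number"}},"roll":{"type":"number"}}}},"newtons":{"type":"number"}},"required":["series"]}

```bash
mkdir -p pics; cat > h.py <<'E'
import numpy as np, cv2
from bench import manip, imaging, ticket
def shot(n,tag):
    c=imaging.calibration(n); p,d=imaging.camera(n)
    cv2.imwrite(f'pics/{tag}.png',p[:,:,::-1]); np.savez(f'pics/{tag}.npz',p=p,d=d,**{k:np.array(v) for k,v in c.items()})
def load(tag): return np.load(f'pics/{tag}.npz')
def cloud(z):
    d=z['d'];f=d.shape[0]/2/np.tan(np.radians(float(z['vfov']))/2)
    v,u=np.mgrid[:d.shape[0],:d.shape[1]]
    X=np.stack([(u-z['cx'])/f*d,(v-z['cy'])/f*d,d],-1)
    return (X-z['t'])@z['R']   # R^T (X-t)
E
python3 - <<'E'
from h import *
s=manip.get_state();print({k:np.round(v,3) for k,v in s.items()})
shot('side','s0');shot('top','t0')
a=cv2.imread('pics/s0.png');b=cv2.imread('pics/t0.png')
cv2.imwrite('pics/st0.png',cv2.resize(np.vstack([a,b]),None,fx=.78,fy=.78))
for n in('side','top'):
  c=imaging.calibration(n);print(n,c['vfov'],c['cx'],c['cy'],np.round(-np.array(c['R']).T@c['t'],3),np.round(c['R'],2).tolist())
E
```

```text
{'time_s': np.float64(0.0), 'joint_positions': array([ 1.158,  0.322, -0.07 ,  1.452,  0.023,  1.371, -0.057]), 'joint_velocities': array([-0.   ,  0.   ,  0.001, -0.   ,  0.   , -0.001, -0.001]), 'joint_efforts': array([-0.0000e+00, -4.9358e+01, -3.8300e-01, -3.1433e+01,  1.3000e-02,
        1.1000e-02, -0.0000e+00]), 'position': array([ 0.269, -0.591,  0.303]), 'tool_rot': array([-3.14 ,  0.   ,  0.427]), 'force': array([ 0.537, -0.776,  0.113]), 'ft_torque': array([-0.004,  0.004,  0.043]), 'grip_width': np.float64(0.998)}
side 53.780914250667266 258.4054253978991 189.44649156779207 [0.363 1.023 0.83 ] [[-0.98, -0.19, -0.01], [-0.09, 0.54, -0.84], [0.17, -0.82, -0.55]]
top 47.02602231800582 253.3228876063687 195.34147049617854 [ 0.334 -0.013  1.366] [[-0.01, -1.0, -0.02], [-0.98, 0.02, -0.19], [0.19, 0.01, -0.98]]
```

View pics/s0.png

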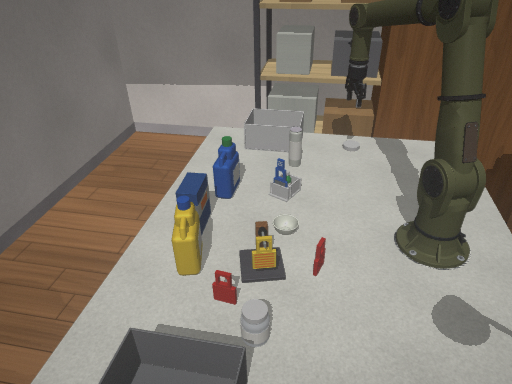

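View pics/t0.png

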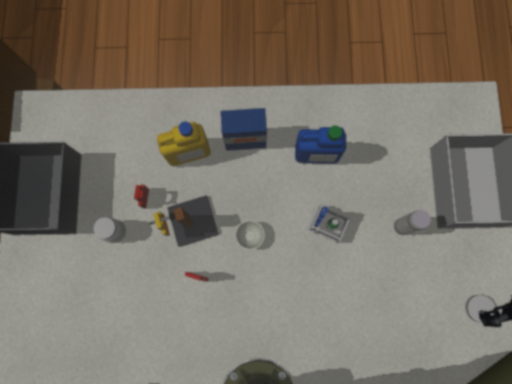

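The side view shows the stand with the yellow paddle at (263,255) and the caddy at (286,185). In the top view the hook points image-left (about +y), with the yellow paddle at (161,223), the post at (180,214) and the caddy at (331,223).

```bash
python3 - <<'E'
from h import *
def rep(name,P,m):
    Q=P[m]; 
    if len(Q)<5: print(name,len(Q));return
    xy=Q[:,:2]; r=cv2.minAreaRect(xy.astype(np.float32))
    print(name,len(Q),'min',np.round(np.percentile(Q,2,0),3),'max',np.round(np.percentile(Q,98,0),3),'med',np.round(np.median(Q,0),3),'rect',np.round(r[0],3),np.round(r[1],3),round(r[2],1))
for t,wb,wc in(('s0',(270,155,295,190),(235,215,290,285)),('t0',(305,200,355,245),(145,190,225,250))):
    z=load(t);P=cloud(z);p=z['p'].astype(int);hsv=cv2.cvtColor(z['p'],cv2.COLOR_RGB2HSV).astype(int)
    v,u=np.mgrid[:384,:512]; ok=z['d']>0
    def w(b):return (u>=b[0])&(u<b[2])&(v>=b[1])&(v<b[3])&ok
    H,S,V=hsv[...,0],hsv[...,1],hsv[...,2]
    rep(t+' blue',P,w(wb)&(H>100)&(H<130)&(S>110)&(P[...,2]>.06))
    rep(t+' caddy',P,w(wb if t=='t0' else (268,172,303,203))&(S<60)&(P[...,2]>.045)&(P[...,2]<.065))
    rep(t+' yel',P,w(wc)&(H>12)&(H<35)&(S>150)&(P[...,2]>.05))
    rep(t+' base',P,w(wc)&(V<90)&(P[...,2]>.005)&(P[...,2]<.025))
    rep(t+' posttop',P,w(wc)&(P[...,2]>.165)&(P[...,2]<.19)&(H<15))
for t,b in(('s0',(225,210,295,290)),('s0',(262,145,312,205)),('t0',(300,195,360,250)),('t0',(135,190,230,255))):
    i=cv2.imread(f'pics/{t}.png')[b[1]:b[3],b[0]:b[2]]
    cv2.imwrite(f'pics/c{t}{b[0]}.png',cv2.resize(i,(400,300),interpolation=cv2.INTER_CUBIC))
r=lambda n:cv2.imread('pics/'+n)
cv2.imwrite('pics/m.png',np.vstack([np.hstack([r('cs0225.png'),r('cs0262.png')]),np.hstack([r('ct0135.png'),r('ct0300.png')])]))
E
```

```text
s0 blue 142 min [ 0.499 -0.202  0.07 ] max [ 0.544 -0.179  0.163] med [ 0.52  -0.189  0.104] rect [ 0.523 -0.193] [0.014 0.057] 65.3
s0 caddy 167 min [ 0.454 -0.267  0.045] max [ 0.56  -0.166  0.064] med [ 0.498 -0.196  0.054] rect [ 0.507 -0.224] [0.101 0.085] 63.5
s0 yel 513 min [0.473 0.259 0.074] max [0.531 0.281 0.177] med [0.502 0.27  0.121] rect [0.504 0.267] [0.064 0.018] 19.2
s0 base 841 min [0.455 0.135 0.007] max [0.592 0.269 0.017] med [0.526 0.226 0.014] rect [0.525 0.197] [0.127 0.133] 17.0
s0 posttop 83 min [0.504 0.195 0.166] max [0.535 0.235 0.178] med [0.52  0.214 0.175] rect [0.513 0.243] [0.031 0.097] 10.8
t0 blue 58 min [ 0.499 -0.201  0.074] max [ 0.532 -0.181  0.166] med [ 0.515 -0.189  0.157] rect [ 0.516 -0.19 ] [0.008 0.039] 62.8
t0 caddy 284 min [ 0.455 -0.281  0.046] max [ 0.556 -0.172  0.062] med [ 0.5   -0.227  0.055] rect [ 0.506 -0.226] [0.095 0.084] 64.0
t0 yel 93 min [0.475 0.252 0.125] max [0.525 0.271 0.18 ] med [0.498 0.262 0.173] rect [0.501 0.263] [0.059 0.01 ] 17.7
t0 base 1457 min [0.457 0.126 0.008] max [0.595 0.335 0.021] med [0.516 0.183 0.015] rect [0.528 0.229] [0.237 0.16 ] 83.2
t0 posttop 124 min [0.503 0.193 0.168] max [0.537 0.221 0.181] med [0.519 0.206 0.176] rect [0.52  0.209] [0.034 0.028] 15.7
```

View pics/m.png

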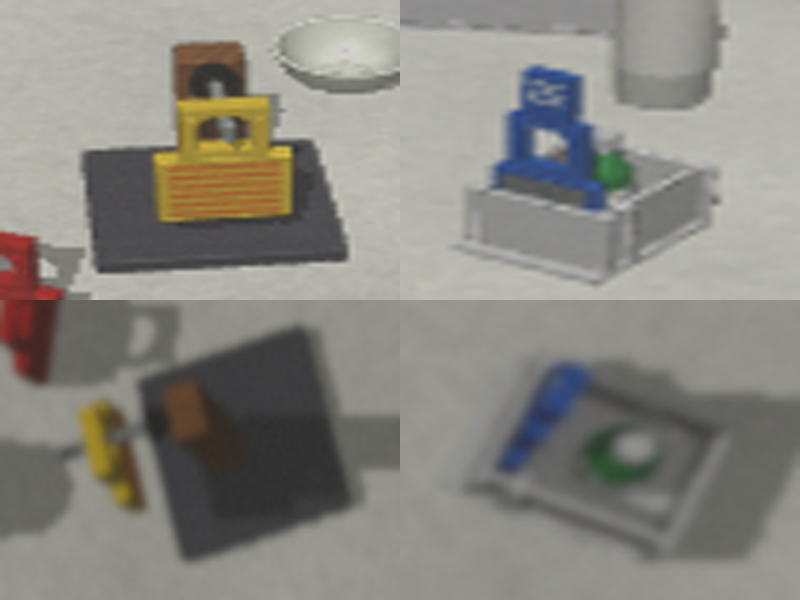

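The crops show the paddle upright in the caddy's slot, with the bottle on its -y side. Its normal is at about 64°. The bar points at about 107° and the yellow paddle's front is about 50 mm from the root. I'll go above the paddle and look with the wrist camera.

Request:
jog_arm:
  series:
    - {"claw": 1, "offset": [26, 41, 5], "roll": -6}
    - {"claw": 1, "offset": [56, 88, 10], "roll": -13}
    - {"claw": 1, "offset": [84, 132, 15], "roll": -20}
    - {"claw": 1, "offset": [110, 175, 20], "roll": -27}
    - {"claw": 1, "offset": [136, 218, 20], "roll": -34}
    - {"claw": 1, "offset": [162, 261, 20], "roll": -41}
    - {"claw": 1, "offset": [190, 304, 20], "roll": -48}
    - {"claw": 1, "offset": [217, 347, 20], "roll": -50.5}
    - {"claw": 1, "offset": [236, 380, 20], "roll": -50.5}
    - {"claw": 1, "offset": [252, 401, 20], "roll": -50.5}
    - {"claw": 1, "offset": [252, 401, 20], "roll": -50.5}
    - {"claw": 1, "offset": [252, 401, 20], "roll": -50.5}
    - {"claw": 1, "offset": [252, 401, 20], "roll": -50.5}
    - {"claw": 1, "offset": [252, 401, 20], "roll": -50.5}

```text
time_s: 1.5
position: [0.5202, -0.1925, 0.3238]
tool_rot: [3.141, 0.0, -0.458]
force: [-0.1, 0.9, 0.2]
grip_width: 0.995
```

```bash
python3 - <<'E'
from h import *
s=manip.get_state();print(s['time_s'],np.round(s['position'],4),np.round(s['tool_rot'],4),np.round(s['force'],2))
shot('wrist','w1');z=load('w1');print(np.round(-z['R'].T@z['t'],3),np.round(z['R'],2).tolist())
E
```

```text
1.5 [ 0.5202 -0.1925  0.3238] [ 3.1409e+00  4.0000e-04 -4.5760e-01] [-0.12  0.85  0.21]
[ 0.59  -0.226  0.394] [[-0.44, -0.9, 0.0], [-0.85, 0.42, 0.3], [-0.27, 0.13, -0.95]]
```

View pics/w1.png

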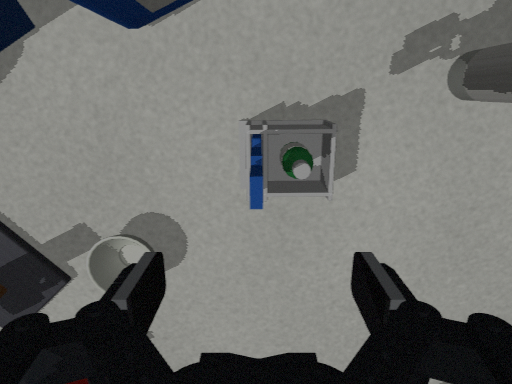

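The wrist view shows the paddle at columns 250–264 and rows 134–209, with its top near (257,200) and aligned with the image vertical. Next I'll measure its top edge and yaw.

```bash
python3 - <<'E'
from h import *
z=load('w1');P=cloud(z);hsv=cv2.cvtColor(z['p'],cv2.COLOR_RGB2HSV).astype(int)
v,u=np.mgrid[:384,:512]
m=(u>240)&(u<272)&(v>125)&(v<215)&(hsv[...,0]>100)&(hsv[...,0]<130)&(hsv[...,1]>110)&(z['d']>0)
for lo,hi in((.15,.17),(.06,.15),(.1,.125)):
    Q=P[m&(P[...,2]>lo)&(P[...,2]<hi)]
    if len(Q)>5:
        r=cv2.minAreaRect(Q[:,:2].astype(np.float32));print(lo,len(Q),np.round(r[0],4),np.round(r[1],4),round(r[2],1),np.round(Q.mean(0),4),Q[:,2].min(),Q[:,2].max())
        f=cv2.fitLine(Q[:,:2].astype(np.float32),cv2.DIST_L2,0,.01,.01).ravel();print('line',np.degrees(np.arctan2(f[1],f[0])))
mc=(u>238)&(u<342)&(v>112)&(v<205)&(hsv[...,1]<60)&(P[...,2]>.048)&(P[...,2]<.06)
r=cv2.minAreaRect(P[mc][:,:2].astype(np.float32));print('caddy',r)
E
```

```text
0.15 462 [ 0.5244 -0.193 ] [0.0093 0.026 ] 63.9 [ 0.5255 -0.1935  0.1609] 0.151010123736184 0.1634937027050573
line -25.69079
0.06 383 [ 0.5418 -0.2012] [0.0096 0.0217] 68.8 [ 0.5417 -0.2012  0.1077] 0.060917067868896675 0.1498846955008619
line -22.699625
0.1 161 [ 0.5395 -0.2002] [0.0091 0.0084] 64.0 [ 0.5405 -0.2007  0.1191] 0.10048524939677721 0.12453982910784024
line -17.294855
caddy ((0.507850706577301, -0.22445395588874817), (0.09521877765655518, 0.08378411829471588), 64.23025512695312)
```

The tab's top centre is (0.5244, -0.193), measuring 9.3 × 26 mm at z 0.161, which matches the given sizes. I'll descend and grip.

Request:
jog_arm:
  newtons: 60
  series:
    - {"claw": 1, "offset": [4, -0.5, -30], "roll": 0}
    - {"claw": 1, "offset": [4, -0.5, -60], "roll": 0}
    - {"claw": 1, "offset": [4, -0.5, -85], "roll": 0}
    - {"claw": 1, "offset": [4, -0.5, -100], "roll": 0}
    - {"claw": 1, "offset": [4, -0.5, -114], "roll": 0}
    - {"claw": 1, "offset": [4, -0.5, -114], "roll": 0}
    - {"claw": 1, "offset": [4, -0.5, -114], "roll": 0}
    - {"claw": 0.4, "offset": [4, -0.5, -114], "roll": 0}
    - {"claw": 0.4, "offset": [4, -0.5, -114], "roll": 0}
    - {"claw": 0.4, "offset": [4, -0.5, -114], "roll": 0}
    - {"claw": 0, "offset": [4, -0.5, -114], "roll": 0}
    - {"claw": 0, "offset": [4, -0.5, -114], "roll": 0}
    - {"claw": 0, "offset": [4, -0.5, -114], "roll": 0}
    - {"claw": 0, "offset": [4, -0.5, -114], "roll": 0}
    - {"claw": 0, "offset": [4, -0.5, -114], "roll": 0}
    - {"claw": 0, "offset": [4, -0.5, -114], "roll": 0}

```text
time_s: 3.15
position: [0.5252, -0.1914, 0.2103]
tool_rot: [3.141, -0.001, -0.455]
force: [-0.2, -1.2, 2.8]
grip_width: 0.101
```

Request:
jog_arm:
  series:
    - {"claw": 0, "offset": [0, 0, 10], "roll": 0}
    - {"claw": 0, "offset": [0, 0, 30], "roll": 0}
    - {"claw": 0, "offset": [0, 0, 60], "roll": 0}
    - {"claw": 0, "offset": [0, 0, 95], "roll": 0}
    - {"claw": 0, "offset": [0, 0, 130], "roll": 0}
    - {"claw": 0, "offset": [0, 0, 165], "roll": 0}
    - {"claw": 0, "offset": [0, 0, 185], "roll": 0}
    - {"claw": 0, "offset": [0, 0, 185], "roll": 0}
    - {"claw": 0, "offset": [0, 0, 185], "roll": 0}
    - {"claw": 0, "offset": [0, 0, 185], "roll": 0}

```text
time_s: 4.15
position: [0.5244, -0.191, 0.393]
tool_rot: [3.141, 0.003, -0.454]
force: [0.5, 0.5, -1.2]
grip_width: 0.105
```

Request:
jog_arm:
  series:
    - {"claw": 0, "offset": [-10, 35, 0], "roll": 3}
    - {"claw": 0, "offset": [-25, 75, 0], "roll": 6}
    - {"claw": 0, "offset": [-40, 115, 0], "roll": 10}
    - {"claw": 0, "offset": [-55, 155, 0], "roll": 14}
    - {"claw": 0, "offset": [-68, 195, 0], "roll": 18}
    - {"claw": 0, "offset": [-80, 235, 0], "roll": 22}
    - {"claw": 0, "offset": [-88, 275, 0], "roll": 26}
    - {"claw": 0, "offset": [-92, 315, 0], "roll": 30}
    - {"claw": 0, "offset": [-92, 355, 0], "roll": 34}
    - {"claw": 0, "offset": [-88, 395, 0], "roll": 38}
    - {"claw": 0, "offset": [-80, 435, 0], "roll": 41}
    - {"claw": 0, "offset": [-65, 475, 0], "roll": 43}
    - {"claw": 0, "offset": [-52, 510, 0], "roll": 43}
    - {"claw": 0, "offset": [-44, 531, 0], "roll": 43}
    - {"claw": 0, "offset": [-44, 531, 0], "roll": 43}
    - {"claw": 0, "offset": [-44, 531, 0], "roll": 43}
    - {"claw": 0, "offset": [-44, 531, 0], "roll": 43}
    - {"claw": 0, "offset": [-44, 531, 0], "roll": 43}

```text
time_s: 5.95
position: [0.4811, 0.3385, 0.3949]
tool_rot: [3.14, -0.0, 0.294]
force: [0.6, 0.2, -0.8]
grip_width: 0.102
```

```bash
python3 - <<'E'
from h import *
s=manip.get_state();print(s['time_s'],np.round(s['position'],4),np.round(s['tool_rot'],4),np.round(s['force'],2))
shot('wrist','w2')
E
```

```text
5.95 [0.4811 0.3385 0.3949] [ 3.1401e+00 -1.0000e-04  2.9420e-01] [ 0.61  0.17 -0.8 ]
```

View pics/w2.png

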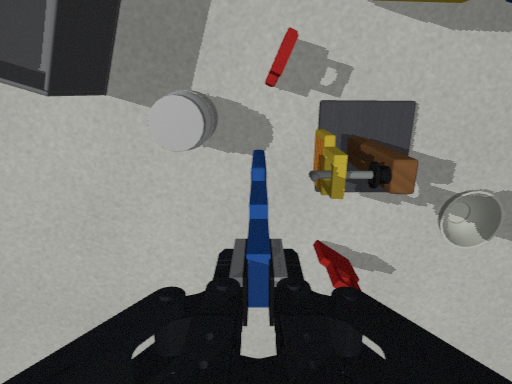

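The wrist view shows the tip at (315,175), the bar along row 174, the yellow paddle's top edge around (338,185), the black stop at (380,175) and the held blue paddle upright at column 258. I'll measure the bar's line and the paddle's.

```bash
python3 - <<'E'
from h import *
z=load('w2');P=cloud(z);p=z['p'];hsv=cv2.cvtColor(p,cv2.COLOR_RGB2HSV).astype(int);H,S,V=[hsv[...,i] for i in range(3)]
v,u=np.mgrid[:384,:512];ok=z['d']>0
def w(a,b,c,d):return (u>=a)&(u<c)&(v>=b)&(v<d)&ok
def line(n,m):
    Q=P[m];f=cv2.fitLine(Q[:,:2].astype(np.float32),cv2.DIST_HUBER,0,.01,.01).ravel()
    r=cv2.minAreaRect(Q[:,:2].astype(np.float32))
    print(n,len(Q),'yaw',round(float(np.degrees(np.arctan2(f[1],f[0]))),1),'mean',np.round(Q.mean(0),4),'z',np.round(np.percentile(Q[:,2],[3,97]),4),'rect',np.round(r[0],4),np.round(r[1],4),round(r[2],1));return Q
bar=line('bar',w(346,165,372,186)&(P[...,2]>.15)&(P[...,2]<.172)&(S<60))
tip=line('tip',w(305,165,323,186)&(P[...,2]>.165)&(P[...,2]<.19)&(S<80))
yel=line('yeltop',w(308,120,352,205)&(H>20)&(H<35)&(S>150)&(P[...,2]>.168)&(P[...,2]<.185))
line('post',w(340,130,420,195)&(P[...,2]>.17)&(P[...,2]<.182)&(H<20)&(S>60))
line('base',w(310,95,420,200)&(P[...,2]>.008)&(P[...,2]<.02))
bl=w(240,140,280,310)&(H>100)&(H<130)&(S>110)
for lo,hi in((.335,.36),(.2,.335),(.23,.27),(.3,.335)): line(f'blue{lo}',bl&(P[...,2]>lo)&(P[...,2]<hi))
for r in (174,):print([(c,p[r,c].tolist(),np.round(P[r,c],3).tolist()) for c in range(308,392,6)])
E
```

```text
bar 233 yaw -78.6 mean [0.5107 0.2455 0.1679] z [0.1598 0.1707] rect [0.5089 0.2465] [0.0193 0.0252] 17.1
tip 127 yaw -75.8 mean [0.4991 0.2879 0.1732] z [0.1664 0.1798] rect [0.4985 0.2867] [0.0073 0.0135] 14.6
yeltop 646 yaw 16.4 mean [0.5053 0.2686 0.176 ] z [0.1704 0.1778] rect [0.5046 0.2667] [0.0418 0.0144] 16.8
post 921 yaw 16.0 mean [0.5223 0.2105 0.175 ] z [0.1716 0.1767] rect [0.52   0.2167] [0.0332 0.0391] 15.8
base 4417 yaw -84.4 mean [0.5516 0.2018 0.0144] z [0.0126 0.0161] rect [0.5253 0.1968] [0.1292 0.1302] 16.5
blue0.335 1476 yaw 16.4 mean [0.4844 0.3396 0.3455] z [0.3369 0.3497] rect [0.4816 0.3383] [0.0271 0.0105] 18.4
blue0.2 1484 yaw 16.5 mean [0.4999 0.344  0.2914] z [0.2178 0.3331] rect [0.5009 0.3441] [0.0199 0.011 ] 14.4
blue0.23 350 yaw 20.6 mean [0.5063 0.3458 0.2565] z [0.2343 0.2683] rect [0.5055 0.3458] [0.0098 0.0094] 17.4
blue0.3 808 yaw -74.0 mean [0.4957 0.3428 0.316 ] z [0.3024 0.3339] rect [0.4967 0.343 ] [0.0112 0.011 ] 14.4
[(308, [136, 136, 131], [0.497, 0.293, 0.165]), (314, [69, 72, 71], [0.501, 0.291, 0.178]), (320, [86, 88, 87], [0.501, 0.283, 0.17]), (326, [87, 88, 89], [0.502, 0.278, 0.17]), (332, [89, 77, 18], [0.505, 0.274, 0.176]), (338, [159, 140, 44], [0.507, 0.269, 0.177]), (344, [177, 157, 52], [0.508, 0.263, 0.176]), (350, [106, 111, 107], [0.509, 0.256, 0.169]), (356, [122, 126, 124], [0.511, 0.25, 0.169]), (362, [121, 125, 123], [0.512, 0.245, 0.17]), (368, [122, 126, 124], [0.514, 0.24, 0.17]), (374, [16, 10, 16], [0.516, 0.236, 0.174]), (380, [21, 20, 23], [0.518, 0.231, 0.174]), (386, [18, 21, 22], [0.519, 0.225, 0.173])]
```

Request:
jog_arm:
  series:
    - {"claw": 0, "offset": [4, -10, -20], "roll": 0}
    - {"claw": 0, "offset": [8.4, -21.5, -45], "roll": 0}
    - {"claw": 0, "offset": [8.4, -21.5, -75], "roll": 0}
    - {"claw": 0, "offset": [8.4, -21.5, -100], "roll": 0}
    - {"claw": 0, "offset": [8.4, -21.5, -115], "roll": 0}
    - {"claw": 0, "offset": [8.4, -21.5, -115], "roll": 0}
    - {"claw": 0, "offset": [8.4, -21.5, -115], "roll": 0}
    - {"claw": 0, "offset": [8.4, -21.5, -115], "roll": 0}
    - {"claw": 0, "offset": [8.4, -21.5, -115], "roll": 0}

```text
time_s: 6.9
position: [0.4899, 0.3188, 0.2814]
tool_rot: [-3.141, -0.002, 0.296]
force: [-0.6, 0.8, -0.5]
grip_width: 0.104
```

```bash
python3 - <<'E'
from h import *
for i in range(3):
    s=manip.get_state();print(s['time_s'],np.round(s['position'],4),np.round(s['tool_rot'],4),np.round(s['force'],2)); shot('wrist','w3')
shot('side','s3')
a=cv2.imread('pics/w3.png')[20:340,150:512];b=cv2.imread('pics/s3.png')[205:295,215:315]
b=cv2.resize(b,(400,360),interpolation=cv2.INTER_CUBIC);a=cv2.resize(a,(400,354));a=cv2.copyMakeBorder(a,0,6,0,0,0)
cv2.imwrite('pics/m3.png',np.hstack([a,b]))
z=load('w3');P=cloud(z);hsv=cv2.cvtColor(z['p'],cv2.COLOR_RGB2HSV).astype(int);H,S=hsv[...,0],hsv[...,1]
d=np.array([-.284,.959]);l=np.array([.959,.284]);o=np.array([.5182,.2208])
A=(P[...,:2]-o)@d*1e3;L=(P[...,:2]-o)@l*1e3;Z=P[...,2]
def rep(n,m):
    m=m&(z['d']>0);print(n,m.sum(),'along',np.round(np.percentile(A[m],[2,10,50,90,98]),1),'lat',np.round(np.percentile(L[m],[2,50,98]),1),'z',np.round(np.percentile(Z[m],[2,50,98]),4))
near=(abs(L)<40)&(A>-5)&(A<140)
rep('yeltop',near&(H>20)&(H<35)&(S>150)&(Z>.172)&(Z<.185)&(abs(L)<18))
rep('tip',near&(Z>.171)&(Z<.185)&(S<80)&(A>62)&(A<82)&(abs(L)<8))
rep('barfront',near&(Z>.16)&(Z<.176)&(S<80)&(A>50)&(A<70)&(abs(L)<8))
rep('disc',near&(Z>.16)&(Z<.185)&(hsv[...,2]<40)&(A>0)&(A<40)&(abs(L)<15))
rep('bluetab',near&(H>100)&(H<130)&(S>110)&(Z>.226)&(Z<.24))
E
```

```text
6.9 [0.4899 0.3188 0.2814] [-3.1412e+00 -2.3000e-03  2.9600e-01] [-0.55  0.84 -0.49]
6.95 [0.4898 0.3187 0.2811] [-3.1414e+00 -1.8000e-03  2.9600e-01] [-0.11 -0.38 -0.84]
7.0 [0.4897 0.3186 0.2809] [-3.1415e+00 -1.5000e-03  2.9600e-01] [ 0.55 -0.43 -0.64]
yeltop 1233 along [43.  44.  49.3 54.4 54.8] lat [-17.2   1.   17.3] z [0.1729 0.1765 0.1778]
tip 180 along [67.9 68.9 71.8 74.4 75.2] lat [-2.7  1.5  4. ] z [0.1713 0.1779 0.1802]
barfront 300 along [54.6 55.5 61.2 67.2 69.4] lat [-3.1  1.9  4.1] z [0.1651 0.1687 0.1715]
disc 971 along [ 0.5  2.2 12.8 14.9 15.2] lat [-9.5  3.3 12.1] z [0.1613 0.1727 0.1785]
bluetab 1356 along [ 97.5  98.3 102.1 105.9 106.7] lat [-11.2   3.6  13.9] z [0.2272 0.2322 0.2362]
```

View pics/m3.png

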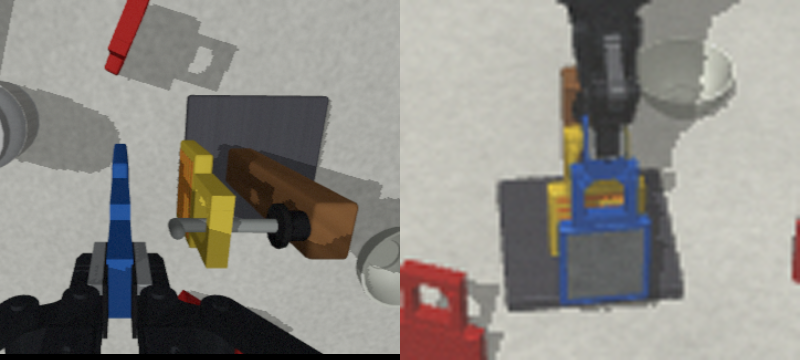

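The frame checks out: the yellow paddle is at 43–55 mm, the tip at 68–75.5 mm, the disc front at about 15 mm, and blue is centred laterally. I'll thread the eye over the tip, aiming for the middle of the 13 mm gap.

Request:
jog_arm:
  series:
    - {"claw": 0, "offset": [0, 0, -3], "roll": 0}
    - {"claw": 0, "offset": [1.5, -5, -3], "roll": 0}
    - {"claw": 0, "offset": [3, -10, -3], "roll": 0}
    - {"claw": 0, "offset": [4.5, -15, -3], "roll": 0}
    - {"claw": 0, "offset": [6, -20, -3], "roll": 0}
    - {"claw": 0, "offset": [7.4, -25, -3], "roll": 0}
    - {"claw": 0, "offset": [8.9, -30, -3], "roll": 0}
    - {"claw": 0, "offset": [10, -34, -3], "roll": 0}
    - {"claw": 0, "offset": [11, -37, -3], "roll": 0}
    - {"claw": 0, "offset": [11.5, -38.8, -3], "roll": 0}
    - {"claw": 0, "offset": [11.5, -38.8, -3], "roll": 0}
    - {"claw": 0, "offset": [11.5, -38.8, -3], "roll": 0}
    - {"claw": 0, "offset": [11.5, -38.8, -3], "roll": 0}
    - {"claw": 0, "offset": [11.5, -38.8, -3], "roll": 0}

```text
time_s: 8.5
position: [0.5008, 0.2797, 0.277]
tool_rot: [-3.142, 0.0, 0.296]
force: [-0.5, -0.9, -0.2]
grip_width: 0.102
```

```bash
cat > chk.py <<'E'
from h import *
import sys
t=sys.argv[1]
d=np.array([-.284,.959]);l=np.array([.959,.284]);o=np.array([.5182,.2208])
F=[]
for i in range(4):
    s=manip.get_state();F.append(s['force']);shot('wrist',t)
F=np.mean(F,0);p=np.array(s['position'])
print(s['time_s'],'along/lat',np.round((p[:2]-o)@d*1e3,2),np.round((p[:2]-o)@l*1e3,2),'z',round(p[2],4),np.round(s['tool_rot'],4),'F',np.round(F,2),'Fd',round(F[:2]@d,2))
z=load(t);P=cloud(z);hsv=cv2.cvtColor(z['p'],cv2.COLOR_RGB2HSV).astype(int);H,S=hsv[...,0],hsv[...,1]
A=(P[...,:2]-o)@d*1e3;L=(P[...,:2]-o)@l*1e3;Z=P[...,2]
def rep(n,m):
    m=m&(z['d']>0)
    if m.sum()>5: print(n,m.sum(),'along',np.round(np.percentile(A[m],[2,10,50,90,98]),1),'lat',np.round(np.percentile(L[m],[2,50,98]),1),'z',np.round(np.percentile(Z[m],[2,50,98]),4))
near=(abs(L)<40)&(A>-5)&(A<140)
rep('yeltop',near&(H>20)&(H<35)&(S>150)&(Z>.172)&(Z<.185)&(abs(L)<25))
rep('tip',near&(Z>.174)&(Z<.185)&(S<80)&(A>62)&(A<82)&(abs(L)<8))
b=near&(H>100)&(H<130)&(S>110)
rep('bluetab',b&(Z>.2)&(Z<.24)); rep('bluetop',b&(Z>p[2]-.05)); rep('bluelow',b&(Z<.19))
E
python3 chk.py w4; python3 - <<'E'
from h import *
shot('side','s4')
a=cv2.imread('pics/w4.png')[60:320,180:480];b=cv2.imread('pics/s4.png')[205:295,215:315]
cv2.imwrite('pics/m4.png',np.hstack([cv2.resize(a,(400,347)),cv2.resize(b,(386,347),interpolation=cv2.INTER_CUBIC)]))
E
```

```text
8.65 along/lat 61.31 0.11 z 0.2769 [3.1416 0.     0.2961] F [-0.46 -0.43 -0.88] Fd -0.28
yeltop 980 along [43.  43.7 48.1 53.4 54.4] lat [-9.   8.6 20.9] z [0.1735 0.1765 0.1778]
tip 151 along [67.8 68.4 71.1 74.  74.7] lat [-2.8  1.2  4. ] z [0.1745 0.1783 0.1802]
bluetab 1797 along [56.8 57.6 61.5 65.3 66.2] lat [-11.5   7.9  13.6] z [0.2024 0.2279 0.2318]
bluetop 1840 along [  9.6  26.4  61.   71.5 106.9] lat [-11.5   6.5  17.3] z [0.2272 0.2288 0.2894]
bluelow 1018 along [56.8 57.7 61.6 65.1 65.8] lat [13.3 21.2 30.2] z [0.0862 0.1607 0.1898]
```

View pics/m4.png

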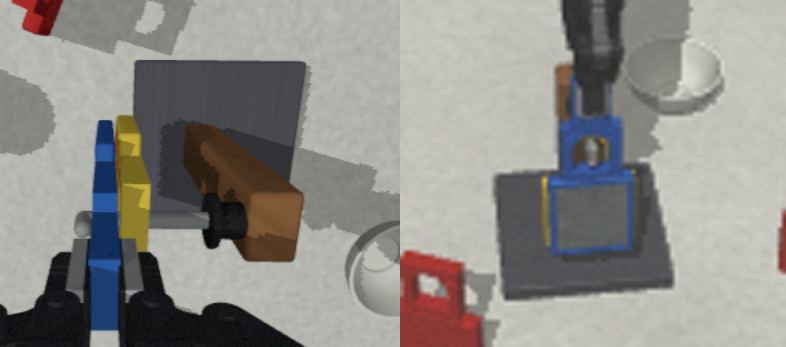

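The eye is threaded: the wrist crop shows blue between the tip and yellow, and the side crop shows the tip through the eye. No contact force shows. I'll lower it onto the bar.

Request:
jog_arm:
  series:
    - {"claw": 0, "offset": [0, 0, -2], "roll": 0}
    - {"claw": 0, "offset": [0, 0, -4], "roll": 0}
    - {"claw": 0, "offset": [0, 0, -6], "roll": 0}
    - {"claw": 0, "offset": [0, 0, -8], "roll": 0}
    - {"claw": 0, "offset": [0, 0, -10], "roll": 0}
    - {"claw": 0, "offset": [0, 0, -12], "roll": 0}
    - {"claw": 0, "offset": [0, 0, -13], "roll": 0}
    - {"claw": 0, "offset": [0, 0, -13], "roll": 0}
    - {"claw": 0, "offset": [0, 0, -13], "roll": 0}
    - {"claw": 0, "offset": [0, 0, -13], "roll": 0}

```text
time_s: 9.75
position: [0.5009, 0.2795, 0.2641]
tool_rot: [3.141, 0.0, 0.296]
force: [-1.3, -0.5, 1.7]
grip_width: 0.103
```

```bash
python3 chk.py w5
```

```text
9.9 along/lat 61.17 0.1 z 0.2641 [3.1414 0.     0.2959] F [-1.08 -0.74  2.32] Fd -0.4
yeltop 920 along [42.8 43.7 48.  53.3 54.5] lat [-2.8 11.2 21. ] z [0.1733 0.1765 0.1777]
tip 74 along [67.9 68.8 71.5 74.2 74.8] lat [-0.1  2.9  4.1] z [0.1741 0.1767 0.1788]
bluetab 1598 along [56.1 57.3 61.3 65.2 66.2] lat [-11.5   5.9  13.6] z [0.2014 0.2153 0.2265]
bluetop 1643 along [ 14.1  45.8  61.   66.9 101.4] lat [-11.5   5.1  17.3] z [0.2145 0.2158 0.2768]
bluelow 1223 along [56.7 57.5 61.4 64.9 65.6] lat [12.7 21.1 30.1] z [0.0735 0.161  0.1884]
```

Fz rose by about 3 N and the paddle's top is at z 0.2155, where it should be when resting. I'll ease the press a bit, then slide back slowly.

Request:
jog_arm:
  series:
    - {"claw": 0, "offset": [0, 0, 0.4], "roll": 0}
    - {"claw": 0, "offset": [0, 0, 0.4], "roll": 0}
    - {"claw": 0, "offset": [0, 0, 0.4], "roll": 0}
    - {"claw": 0, "offset": [0, 0, 0.4], "roll": 0}

```text
time_s: 10.35
position: [0.501, 0.2795, 0.2642]
tool_rot: [-3.142, -0.0, 0.296]
force: [-0.3, -1.1, 0.0]
grip_width: 0.101
```

```bash
python3 chk.py w5|head -1
```

```text
10.5 along/lat 61.23 0.17 z 0.2642 [-3.1415 -0.      0.296 ] F [-0.34 -0.26 -0.41] Fd -0.15
```

Request:
jog_arm:
  series:
    - {"claw": 0, "offset": [0, 0, -0.2], "roll": 0}
    - {"claw": 0, "offset": [0.6, -1.9, -0.2], "roll": 0}
    - {"claw": 0, "offset": [1.1, -3.8, -0.2], "roll": 0}
    - {"claw": 0, "offset": [1.7, -5.8, -0.2], "roll": 0}
    - {"claw": 0, "offset": [2.3, -7.7, -0.2], "roll": 0}
    - {"claw": 0, "offset": [2.8, -9.6, -0.2], "roll": 0}
    - {"claw": 0, "offset": [3.4, -11.5, -0.2], "roll": 0}
    - {"claw": 0, "offset": [4, -13.4, -0.2], "roll": 0}
    - {"claw": 0, "offset": [4.5, -15.3, -0.2], "roll": 0}

```text
time_s: 11.45
position: [0.5055, 0.2641, 0.2642]
tool_rot: [-3.142, -0.0, 0.296]
force: [0.2, 1.4, 0.4]
grip_width: 0.1
```

```bash
python3 chk.py w6
```

```text
11.6 along/lat 44.74 0.16 z 0.2642 [3.1409 0.     0.2954] F [-0.19  1.21  0.96] Fd 1.22
yeltop 824 along [28.2 29.  33.2 38.  39.1] lat [-2.4 11.7 21.1] z [0.173  0.1765 0.1777]
tip 181 along [67.3 68.1 70.8 73.7 74.5] lat [-2.7  1.2  3.7] z [0.1746 0.1782 0.1802]
bluetab 1608 along [39.8 40.9 44.9 48.9 49.9] lat [-11.7   5.8  13.7] z [0.2011 0.2154 0.2278]
bluetop 1767 along [ 1.8 24.4 44.7 56.7 92.4] lat [-11.6   6.   17.3] z [0.2145 0.216  0.2763]
bluelow 1242 along [40.2 41.  44.9 48.5 49.2] lat [12.7 21.1 30.2] z [0.0744 0.161  0.1884]
```

Yellow now moves with blue, with about 1.2 N of friction. I'll continue gently.

Request:
jog_arm:
  series:
    - {"claw": 0, "offset": [0.3, -1, 0], "roll": 0}
    - {"claw": 0, "offset": [0.6, -1.9, 0], "roll": 0}
    - {"claw": 0, "offset": [0.9, -2.9, 0], "roll": 0}
    - {"claw": 0, "offset": [1.1, -3.8, 0], "roll": 0}
    - {"claw": 0, "offset": [1.4, -4.8, 0], "roll": 0}
    - {"claw": 0, "offset": [1.7, -5.8, 0], "roll": 0}
    - {"claw": 0, "offset": [2, -6.7, 0], "roll": 0}
    - {"claw": 0, "offset": [2.3, -7.7, 0], "roll": 0}
    - {"claw": 0, "offset": [2.6, -8.6, 0], "roll": 0}
    - {"claw": 0, "offset": [2.8, -9.6, 0], "roll": 0}

```text
time_s: 12.65
position: [0.5083, 0.2545, 0.2642]
tool_rot: [3.142, -0.0, 0.296]
force: [-0.1, 1.2, 0.8]
grip_width: 0.105
```

```bash
python3 chk.py w7 | head -2
```

```text
12.8 along/lat 34.96 0.11 z 0.2642 [ 3.1412 -0.      0.2957] F [-0.15  1.41  1.02] Fd 1.39
yeltop 824 along [18.5 19.3 23.4 28.3 29.4] lat [-2.5 11.6 21. ] z [0.1731 0.1765 0.1778]
```

Request:
jog_arm:
  series:
    - {"claw": 0, "offset": [0.15, -0.5, 0], "roll": 0}
    - {"claw": 0, "offset": [0.3, -1, 0], "roll": 0}
    - {"claw": 0, "offset": [0.45, -1.5, 0], "roll": 0}
    - {"claw": 0, "offset": [0.6, -2, 0], "roll": 0}
    - {"claw": 0, "offset": [0.6, -2, 0], "roll": 0}

```text
time_s: 13.35
position: [0.5088, 0.2525, 0.2641]
tool_rot: [3.142, 0.0, 0.296]
force: [0.1, 1.9, 1.4]
grip_width: 0.11
```

```bash
python3 chk.py w7 | head -2
```

```text
13.5 along/lat 33.09 0.05 z 0.2642 [3.1414e+00 1.0000e-04 2.9590e-01] F [-0.15  1.51  1.32] Fd 1.49
yeltop 825 along [16.6 17.4 21.5 26.4 27.5] lat [-2.6 11.6 21. ] z [0.1733 0.1765 0.1778]
```

Request:
jog_arm:
  series:
    - {"claw": 0, "offset": [0.15, -0.5, 0], "roll": 0}
    - {"claw": 0, "offset": [0.3, -1, 0], "roll": 0}
    - {"claw": 0, "offset": [0.3, -1, 0], "roll": 0}

```text
time_s: 13.85
position: [0.5092, 0.2515, 0.2642]
tool_rot: [3.142, -0.0, 0.296]
force: [0.1, 2.4, 2.0]
grip_width: 0.105
```

```bash
python3 chk.py w7 | head -2
```

```text
14.0 along/lat 32.05 0.07 z 0.2641 [3.1415e+00 1.0000e-04 2.9590e-01] F [-0.37  1.64  1.6 ] Fd 1.68
yeltop 855 along [14.8 16.  20.3 25.3 26.5] lat [-2.8 11.2 20.9] z [0.1732 0.1765 0.1777]
```

Request:
jog_arm:
  series:
    - {"claw": 0, "offset": [0.15, -0.5, 0], "roll": 0}
    - {"claw": 0, "offset": [0.15, -0.5, 0], "roll": 0}

```text
time_s: 14.25
position: [0.5093, 0.2511, 0.2642]
tool_rot: [3.142, -0.0, 0.296]
force: [0.1, 2.2, 1.6]
grip_width: 0.104
```

```bash
python3 chk.py w7 | head -2
```

```text
14.4 along/lat 31.6 0.07 z 0.2642 [3.1415 0.     0.2959] F [-0.18  2.06  1.31] Fd 2.02
yeltop 855 along [14.6 15.5 19.8 24.8 26. ] lat [-2.4 11.1 20.9] z [0.1734 0.1765 0.1779]
```

Request:
jog_arm:
  series:
    - {"claw": 0, "offset": [0.15, -0.5, 0], "roll": 0}
    - {"claw": 0, "offset": [0.15, -0.5, 0], "roll": 0}

```text
time_s: 14.65
position: [0.5094, 0.2508, 0.2642]
tool_rot: [-3.141, -0.0, 0.296]
force: [-0.4, 2.2, 1.9]
grip_width: 0.107
```

```bash
python3 chk.py w7 | head -2
```

```text
14.8 along/lat 31.27 0.06 z 0.2642 [-3.1414 -0.      0.2961] F [-0.6   2.51  1.73] Fd 2.58
yeltop 853 along [14.3 15.3 19.5 24.6 25.7] lat [-2.8 11.1 20.9] z [0.1734 0.1765 0.1779]
```

Request:
jog_arm:
  series:
    - {"claw": 0, "offset": [0.15, -0.5, 0], "roll": 0}
    - {"claw": 0, "offset": [0.3, -1, 0], "roll": 0}
    - {"claw": 0, "offset": [0.3, -1, 0], "roll": 0}

```text
time_s: 15.15
position: [0.5096, 0.2501, 0.2642]
tool_rot: [-3.141, -0.0, 0.296]
force: [-0.6, 4.1, 1.0]
grip_width: 0.105
```

```bash
python3 chk.py w7 | head -2
```

```text
15.3 along/lat 30.54 0.09 z 0.2642 [-3.1409e+00 -2.0000e-04  2.9640e-01] F [-0.68  4.33  1.38] Fd 4.34
yeltop 851 along [13.6 14.7 18.8 23.9 25. ] lat [-2.7 11.  21. ] z [0.1734 0.1765 0.1779]
```

The stop is clearly engaged, at 4.3 N including about 1.4 N of friction. I'll go another 1 mm and hold.

Request:
jog_arm:
  series:
    - {"claw": 0, "offset": [0.15, -0.5, 0], "roll": 0}
    - {"claw": 0, "offset": [0.3, -1, 0], "roll": 0}
    - {"claw": 0, "offset": [0.3, -1, 0], "roll": 0}
    - {"claw": 0, "offset": [0.3, -1, 0], "roll": 0}

```text
time_s: 15.75
position: [0.5098, 0.2495, 0.2642]
tool_rot: [-3.14, -0.0, 0.297]
force: [-0.9, 6.6, 1.6]
grip_width: 0.108
```

```bash
python3 chk.py w8
```

```text
15.9 along/lat 29.88 0.05 z 0.2642 [-3.1403e+00 -2.0000e-04  2.9660e-01] F [-1.36  5.79  1.04] Fd 5.94
yeltop 853 along [13.  14.1 18.3 23.4 24.5] lat [-2.8 11.1 21. ] z [0.1732 0.1765 0.1778]
tip 187 along [67.3 68.  70.5 73.3 74.2] lat [-3.   1.2  4. ] z [0.1745 0.1781 0.1801]
bluetab 1643 along [24.8 26.  30.1 34.2 35.2] lat [-12.    5.8  13.5] z [0.2012 0.2154 0.2343]
bluetop 1778 along [-0.9 22.1 30.4 45.7 77. ] lat [-11.9   5.9  17.4] z [0.2145 0.2159 0.2787]
bluelow 1245 along [25.8 26.6 30.5 34.3 35. ] lat [12.8 21.1 30.2] z [0.0726 0.1602 0.1885]
```

Total is 5.9 N, so about 4.6 to 5 N is on the stop. I'll hold for 1.3 s.

Request:
jog_arm:
  series:
    - {"claw": 0, "offset": [0, -0.2, 0], "roll": 0}
    - {"claw": 0, "offset": [0, -0.2, 0], "roll": 0}
    - {"claw": 0, "offset": [0, -0.2, 0], "roll": 0}
    - {"claw": 0, "offset": [0, -0.2, 0], "roll": 0}
    - {"claw": 0, "offset": [0, -0.2, 0], "roll": 0}
    - {"claw": 0, "offset": [0, -0.2, 0], "roll": 0}
    - {"claw": 0, "offset": [0, -0.2, 0], "roll": 0}
    - {"claw": 0, "offset": [0, -0.2, 0], "roll": 0}
    - {"claw": 0, "offset": [0, -0.2, 0], "roll": 0}
    - {"claw": 0, "offset": [0, -0.2, 0], "roll": 0}
    - {"claw": 0, "offset": [0, -0.2, 0], "roll": 0}
    - {"claw": 0, "offset": [0, -0.2, 0], "roll": 0}
    - {"claw": 0, "offset": [0, -0.2, 0], "roll": 0}

```text
time_s: 17.25
position: [0.5098, 0.2494, 0.2642]
tool_rot: [-3.14, -0.0, 0.297]
force: [-1.9, 5.8, 0.3]
grip_width: 0.103
```

```bash
python3 chk.py w8|head -1
```

```text
17.4 along/lat 29.83 0.03 z 0.2642 [-3.140e+00 -3.000e-04  2.967e-01] F [-1.35  5.62  0.6 ] Fd 5.77
```

Held for over a second at 5.8 N. Now I'll ease off slightly so nothing springs, then open and rise straight up.

Request:
jog_arm:
  series:
    - {"claw": 0, "offset": [-0.2, 0.6, 0], "roll": 0}
    - {"claw": 0, "offset": [-0.4, 1.2, 0], "roll": 0}
    - {"claw": 0, "offset": [-0.5, 1.6, 0], "roll": 0}
    - {"claw": 0, "offset": [-0.5, 1.6, 0], "roll": 0}
    - {"claw": 0, "offset": [-0.5, 1.6, 0], "roll": 0}
    - {"claw": 0.15, "offset": [-0.5, 1.6, 0], "roll": 0}
    - {"claw": 0.2, "offset": [-0.5, 1.6, 0], "roll": 0}
    - {"claw": 0.3, "offset": [-0.5, 1.6, 0], "roll": 0}
    - {"claw": 0.4, "offset": [-0.5, 1.6, 0], "roll": 0}
    - {"claw": 0.4, "offset": [-0.5, 1.6, 0], "roll": 0}
    - {"claw": 0.4, "offset": [-0.5, 1.6, 0], "roll": 0}

```text
time_s: 18.55
position: [0.5096, 0.2498, 0.2641]
tool_rot: [3.141, 0.0, 0.296]
force: [-0.3, -0.2, 1.1]
grip_width: 0.402
```

```bash
python3 chk.py w9
```

```text
18.7 along/lat 30.39 -0.0 z 0.2641 [3.1414e+00 1.0000e-04 2.9590e-01] F [-0.15 -0.28  0.07] Fd -0.23
yeltop 1467 along [14.5 15.5 19.9 24.3 25.8] lat [-19.5   3.4  20.9] z [0.1737 0.1766 0.1779]
tip 184 along [67.3 68.  70.5 73.4 74.5] lat [-3.1  1.3  3.9] z [0.1747 0.1781 0.18  ]
bluetab 1615 along [13.7 27.6 31.5 35.6 47.8] lat [-11.5   5.   14.1] z [0.2017 0.2154 0.2237]
bluetop 1596 along [ 8.6 27.  31.8 47.7 80.7] lat [-11.5   4.8  17.3] z [0.2145 0.2158 0.2771]
bluelow 1222 along [27.  28.  31.7 35.4 36.2] lat [13.1 21.1 29.8] z [0.0746 0.1619 0.1885]
```

Request:
jog_arm:
  series:
    - {"claw": 0.4, "offset": [0.3, -1, 8], "roll": 0}
    - {"claw": 0.4, "offset": [0.3, -1, 20], "roll": 0}
    - {"claw": 0.4, "offset": [0.3, -1, 40], "roll": 0}
    - {"claw": 0.4, "offset": [0.3, -1, 70], "roll": 0}
    - {"claw": 0.4, "offset": [0.3, -1, 105], "roll": 0}
    - {"claw": 0.4, "offset": [0.3, -1, 125], "roll": 0}
    - {"claw": 0.4, "offset": [0.3, -1, 125], "roll": 0}
    - {"claw": 0.4, "offset": [0.3, -1, 125], "roll": 0}
    - {"claw": 0.4, "offset": [0.3, -1, 125], "roll": 0}
    - {"claw": 0.4, "offset": [0.3, -1, 125], "roll": 0}

```text
time_s: 19.75
position: [0.5096, 0.2486, 0.3881]
tool_rot: [3.141, 0.002, 0.296]
force: [1.5, 0.6, 0.1]
grip_width: 0.401
```

```bash
python3 chk.py w10; python3 - <<'E'
from h import *
shot('side','s10')
a=cv2.imread('pics/w10.png')[60:320,180:480];b=cv2.imread('pics/s10.png')[135:325,160:370]
cv2.imwrite('pics/m10.png',np.hstack([cv2.resize(a,(400,347)),cv2.resize(b,(386,347),interpolation=cv2.INTER_CUBIC)]))
E
```

```text
19.9 along/lat 29.3 -0.21 z 0.3885 [3.1415e+00 1.3000e-03 2.9590e-01] F [ 0.43  0.11 -0.22] Fd -0.01
yeltop 556 along [14.1 15.5 20.1 24.7 25.9] lat [-19.6   2.1  20.5] z [0.1742 0.1765 0.1779]
tip 60 along [67.8 68.4 70.9 73.9 74.9] lat [-2.8  0.3  3.2] z [0.1753 0.1784 0.1802]
bluetab 417 along [27.  27.9 31.8 35.1 35.8] lat [-11.9   2.9  13.7] z [0.2019 0.2155 0.2168]
bluetop 1284 along [ 1.4  8.9 46.7 79.2 86.5] lat [-8.9 11.3 17.5] z [0.3455 0.3904 0.4043]
bluelow 346 along [11.9 27.8 31.7 35.2 35.9] lat [ 6.4 21.  29.6] z [0.0704 0.1517 0.1868]
```

View pics/m10.png

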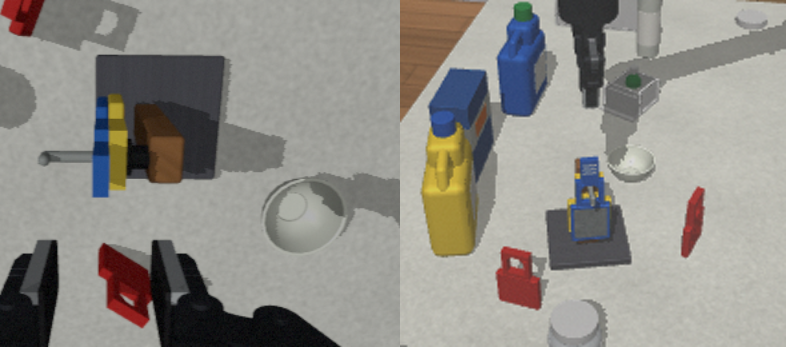

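Both pictures show the paddles hanging parallel and touching against the stop, with the gripper clear above and nothing else moved. I'll hand in.

```bash
python3 -c "
from bench import ticket;print(ticket.finish_job())"
```

```text
the job is handed in; nothing more can be done
None
```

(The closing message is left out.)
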